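Seat the long tube-mixer rotor in its bearing forks

TASK

Put the longer of the two tube-mixer rotors (the one with three holes) into the mixer stand: lower it from above so that both ends of its axle go down into the two open forks together, and keep hold of it until both ends lie on the bottom of their slots, then let go. Leave the shorter two-hole rotor where it lies.

Things in the scene. Friction and masses are not known exactly. Their poses are not given: they have to be found in the camera images.
- rotor: Long rotor: white block 100 (x) x 40 x 40 mm with three 23 mm holes through it along z; a 10 mm steel axle along x through its centre, 210 mm over all (55 mm out of each end; 22 mm collar, 4 mm thick, at each end face). About 0.25 kg. Origin at the centre; lies flat at the start, origin 20 mm above the worktop. Ends alike: either way round fits. Grip across y, 40 mm, by the plain faces.
- stand: Fixed mixer stand: grey base 218x90x10 mm, low drive box (top 43 mm) beyond the -x fork, two 10 mm thick forks at x = -75 and +75 mm. Origin on the worktop midway between forks; x fork to fork, z up. Slots open upward, 14 mm wide (y) from flat floor z = 45 to 62, flaring to 42 at z = 88 mm; fork inner faces 140 mm apart. Seated, the axle's centre line is along x, level, at y = 0, z = 50 mm.
- short_rotor: Short rotor, not wanted, to stay where it is: white block 66 (x) x 40 x 40 mm with two 23 mm holes along z and a 10 mm steel axle along x, 116 mm over all, too short to reach both forks. Origin at its centre, 20 mm above the worktop.

How it is judged:
By the outcome, as a careful person would: the job done as asked, in the order asked, and still so for the second after the job is handed in, with the robot touching nothing.
It also fails if it takes over 38 s, if anything falls off the work surface, if the arm or the gripper's body presses on something with over 40 N, if the wrist force passes 120 N, or if a joint passes its speed limit or range.

ROBOT

A 6-joint arm with a two-finger parallel gripper is mounted at the origin on a cart in front of the work surface, level with it; the furniture and walls round the work are solid. World frame = base frame: x ahead of the robot, y to its left, z up, the work surface at z = 0. Lengths are in m, angles in rad, forces in N, time in s.
With the tool pointing down it reaches from about 0.275 to 0.85 m from the base axis. Payload 5.2 kg.
Tool frame: the origin (TCP) lies midway between the tips of the shut fingers; the grasp point (between the pads) lies 19 mm behind it (env.grasp_offset is the distance from the TCP to the grasp point, in m); z points along the fingers, y is the line along which they close (so a half turn about z gives the same grasp; the last joint's range is limited). The gripper opens to 85 mm and grips with 20 to 120 N. Pads are 22 mm wide; open, the fingers measure 114 mm over their backs; the gripper's body (76 mm by 85 mm) begins 54 mm behind the grasp point. The pads swing forward as they close: fully open they stand 13 mm farther back than shut.
Start: joints at [0.912, 0.259, 1.535, -0, 1.348, -0.203], TCP at [0.242, 0.494, 0.231] pointing down, gripper open.
Joint ranges: [-3.14, 3.14], [-0.91, 2.08], [0.19, 2.58], [-1.22, 4.36], [0.22, 2.71], [-3.12, 3.12]. Speed limits (rad/s): [2.57, 2.57, 3.14, 3.14, 3.14, 3.14].

INTERFACE

Orientations are given as a unit quaternion [x, y, z, w].
In Python, from station import monitor, optics, env, silhouettes, landmark_of gives the robot as it stands.
- The arm moves only by the tool carry_out, never from a script. Its argument "series" is a list that holds one entry, the list of rows, each a list of 5 numbers: the finger opening in mm, from 0 to 85.4, then the shift along the world's x, y, z in units of 25 mm (1.0 is 25 mm), then the turn about the world's z in units of 5 degrees (1.0 is 5 degrees). In form: [[[fingers, x, y, z, yaw], ...]]. A call has 1 to 10 rows; each row shifts and turns the commanded pose from where the row before left it; what a row does not reach is not made up. A row lasts 1/10 s, in which the tool goes at most 50 mm and 8.59 degrees, less where a joint would pass 70% of its speed; a pose out of reach is approached as far as the arm can. A call is refused whole if a number of a shift passes 1 or a number of a turn 1, either way. A call with a gripper value outside its range is refused whole. The fingers move at their own pace and stop on an object; the grip force is fixed at half the most. Time passes only in rows, so rows that do not move let the fingers close. It gives the time, the measured TCP pose, the force, the opening and the grip force at its end, in the units of the state.
- monitor.observe(): the state, without advancing time (a new reading comes with each control period).
- optics.read_camera(name): name is "scene" or "top" or "wrist"; returns the picture (480x640x3 uint8, red, green, blue); there is no depth.
- optics.camera_params(name): a dict with "fx", "fy", "cx", "cy" (pixels), "rvec" (rotation vector, rad) and "tvec" (3), from world to camera coordinates, as OpenCV has them. Camera axes: x right, y down, z forward; pixel columns grow to the right and rows downward; lengths in m; the calibration is good to about 2 mm. The wrist camera is an equidistant fisheye: a pixel r from the principal point sees the ray r / f radians off the axis. A picture is of the moment at which its call begins: read the wrist's pose just before it. camera_params takes no time and is no camera call; for the wrist camera it gives the pose at the moment of the call.
- env.sign_off(): hands the job in; it is judged then, once.
Trained networks look in the newest picture that a camera, given by its name, has taken for a name from the list of things; names that differ only in an ending like _2 or _b are one class to them, and where a whole thing is asked for, a point or a joint stands for the part that bears it (a point fixed in the world has none). Each returns a list of dicts, best first, with "p" (0 to 1); they miss things now and then, are a little off and sometimes report something else, mostly with a low value. They report only what shows in the picture. A call takes as long as a camera call.
- silhouettes(target, camera): "pixels" (480x640 bool, what is visible of it).
- landmark_of(target, camera): "location" ([x, y, z] in m, in world coordinates, good to about 4 mm: a listed point, or the origin of a listed thing).
The state is a dict: "clock": time; "joints": joint angles; "dq": joint speeds; "tau": joint torques, N m; "position": TCP position; "orientation": TCP orientation; "contact_force": force on the tool from outside, world axes, zero at the start; "ft_torque": the same for the moment, N m; "width": finger opening in m; "gripper_force": force on a finger pad.
Only numpy, scipy, OpenCV 4.12 (cv2) and the standard library are available. Lean on these libraries where they do the work, as an engineer would, in place of code of your own. Each camera call takes 0.05 s, during which the arm holds its last target. There are 200 camera calls.

## Working session

There is one attempt and no reset: what is moved stays moved. The work goes in short steps, Python scripts to look and compute and a tool call to move; the robot and the scene stay as the last step left them, time stands still between calls to the robot, and variables do not carry over. Pictures are saved under pics/ and viewed, at most 10 in all, crops included, and the job is handed in when it is done.

Besides the shell and the picture viewer there is one more tool, called after "Request:" by a JSON object that holds its "fn" and its "kwargs". carry_out: Moves the arm, as the interface text tells. Its arguments: {"type":"object","properties":{"series":{"type":"array","items":{"type":"array","items":{"type":"array","items":{"type":"number"}}}}},"required":["series"]}

```bash
mkdir -p pics; python3 - <<'E'
from station import monitor, optics, env, silhouettes, landmark_of
import cv2,numpy as np
s=monitor.observe();print(s['clock'],s['position'],s['orientation'],s['width'],env.grasp_offset)
for c in ('top','scene'):
    im=optics.read_camera(c);cv2.imwrite(f'pics/{c}0.png',im[:,:,::-1])
    for n in ('rotor','short_rotor','stand'):
        print(c,n,[(round(d['p'],2),np.round(d['location'],3)) for d in landmark_of(n,c)][:3])
        m=silhouettes(n,c)
        for d in m[:2]:
            px=d['pixels'].astype(np.uint8);print('  sil',round(d['p'],2),px.sum(),cv2.minAreaRect(cv2.findNonZero(px)) if px.any() else None)
            np.save(f'pics/{c}_{n}.npy',m[0]['pixels'])
print(optics.camera_params('top'))
E
```

```text
0.0 [0.24173155 0.49344318 0.23047516] [ 2.25921496e-01  9.74145091e-01 -8.22916835e-04 -3.77516628e-04] 0.08521480008056678 0.0187
top rotor [(0.67, array([ 0.501, -0.132,  0.021]))]
top short_rotor [(0.66, array([0.464, 0.318, 0.021]))]
  sil 0.55 1028 ((203.71572875976562, 253.02032470703125), (66.25975799560547, 27.358867645263672), 85.91438293457031)
top stand [(0.85, array([ 0.462,  0.12 , -0.003]))]
  sil 0.93 6185 ((321.747314453125, 254.14584350585938), (123.34603881835938, 51.10005569458008), 75.52970886230469)
scene rotor [(0.67, array([ 0.503, -0.133,  0.014]))]
  sil 0.86 2474 ((417.5322570800781, 339.0174560546875), (34.51220703125, 107.89644622802734), 28.442928314208984)
scene short_rotor []
  sil 0.92 987 ((264.20001220703125, 200.1000213623047), (27.51181411743164, 50.28021240234375), 71.56504821777344)
scene stand [(0.8, array([0.459, 0.12 , 0.001]))]
  sil 0.85 5198 ((303.6004638671875, 248.6437225341797), (67.53196716308594, 129.96849060058594), 60.75117111206055)
{'fx': 590.6198657572502, 'fy': 590.6198657572502, 'cx': 326.6770024345535, 'cy': 233.28084613233648, 'rvec': array([ 2.15044331, -2.21128752,  0.08577108]), 'tvec': array([0.12354675, 0.48492313, 1.01826649])}
```

View pics/top0.png

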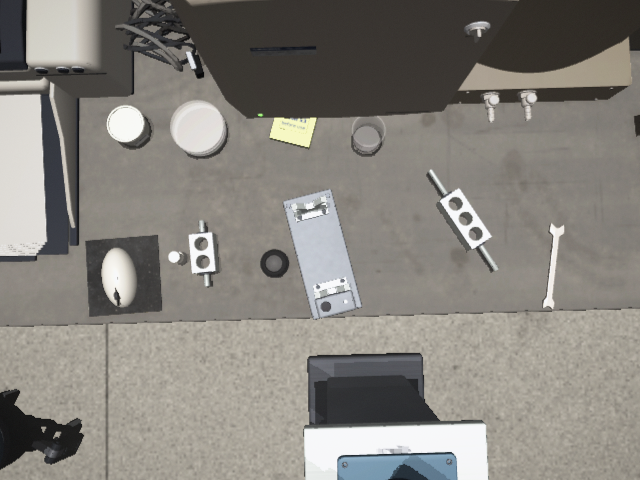

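View pics/scene0.png

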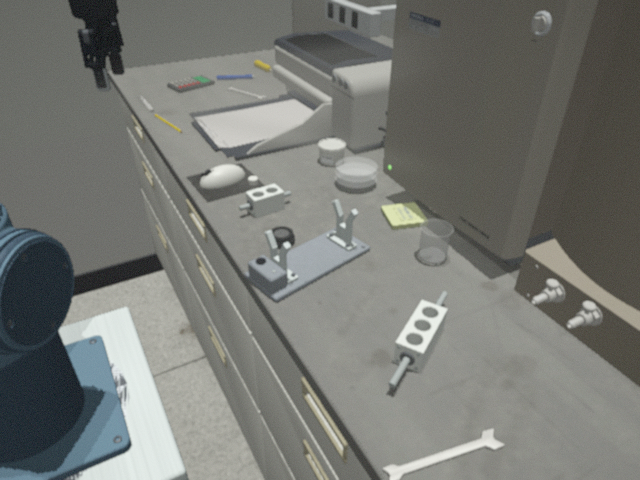

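The top view shows the long rotor with axle ends near (432,173) and (493,268). The stand's base corners are near (284,202), (330,190), (361,306) and (314,319), with the drive box at the lower end. Next I'll measure these more finely.

```bash
cat > h.py <<'E'
import numpy as np,cv2
from station import monitor, optics, env, silhouettes, landmark_of
def ray(c,uv,z):
    p=optics.camera_params(c) if isinstance(c,str) else c
    R=cv2.Rodrigues(p['rvec'])[0];o=-R.T@p['tvec']
    a=np.array([(uv[0]-p['cx'])/p['fx'],(uv[1]-p['cy'])/p['fy'],1.])
    d=R.T@a;return o+d*(z-o[2])/d[2]
def proj(c,X):
    p=optics.camera_params(c);R=cv2.Rodrigues(p['rvec'])[0]
    q=R@np.asarray(X)+p['tvec'];return np.array([p['fx']*q[0]/q[2]+p['cx'],p['fy']*q[1]/q[2]+p['cy']])
E
python3 - <<'E'
from h import *
im=cv2.imread('pics/top0.png')
a=cv2.resize(im[180:330,270:370],None,fx=4,fy=4,interpolation=cv2.INTER_CUBIC)
b=cv2.resize(im[160:280,420:510],None,fx=4,fy=4,interpolation=cv2.INTER_CUBIC)
o=np.zeros((600,780,3),np.uint8);o[:600,:400]=a;o[:480,410:770]=b
cv2.imwrite('pics/crop0.png',o)
for n,uvs,z in (('rot',[(432,173),(493,268)],.02),('base',[(284,202),(330,190),(361,306),(314,319)],.01)):
    P=[ray('top',u,z) for u in uvs];print(n,np.round(P,4).tolist())
# stand hull rect on base plane
m=np.load('pics/top_stand.npy').astype(np.uint8)
r=cv2.boxPoints(cv2.minAreaRect(cv2.findNonZero(m)));print([np.round(ray('top',u,.01)[:2],4).tolist() for u in r])
# rotor block: white blob
g=im.min(2);w=np.zeros_like(g);w[185:255,432:496]=(g[185:255,432:496]>150);
r=cv2.minAreaRect(cv2.findNonZero(w));print(r)
print([np.round(ray('top',u,.04)[:2],4).tolist() for u in cv2.boxPoints(r)])
E
```

```text
rot [[0.5898, -0.0793, 0.02], [0.4192, -0.1787, 0.02]]
base [[0.5469, 0.1843, 0.01], [0.5661, 0.1019, 0.01], [0.3593, 0.0533, 0.01], [0.3389, 0.1364, 0.01]]
[[0.5491, 0.1886], [0.5696, 0.0999], [0.3566, 0.0518], [0.3368, 0.1392]]
((465.2619323730469, 217.97451782226562), (85.16305541992188, 24.216615676879883), 56.003543853759766)
[[0.5576, -0.0734], [0.5803, -0.1091], [0.4555, -0.1854], [0.4332, -0.1498]]
```

View pics/crop0.png

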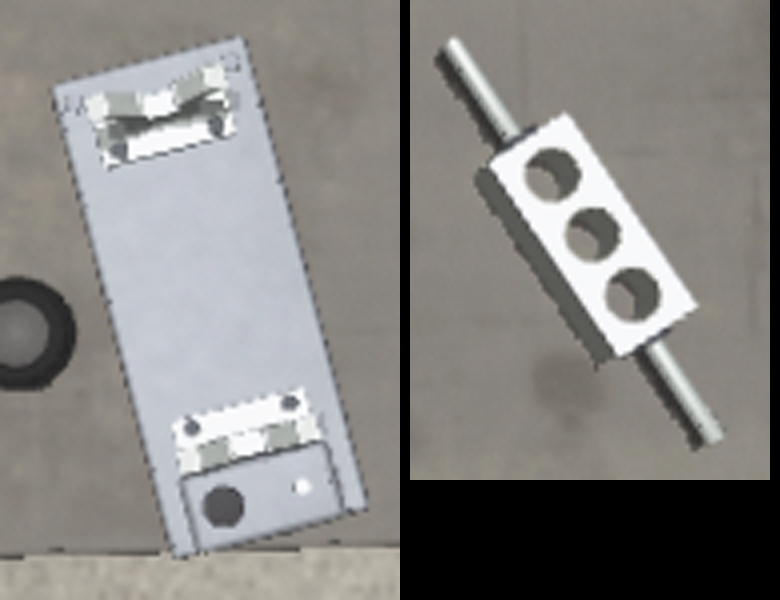

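The crop shows base corners at about (283,202), (330,189), (361,307) and (314,319). The rotor's centre hole is near (465.5,218.5).

```bash
python3 - <<'E'
from h import *
S=lambda c:((c[0]+.5)/4-.5+270,(c[1]+.5)/4-.5+180)
Rr=lambda c:((c[0]-410+.5)/4-.5+420,(c[1]+.5)/4-.5+160)
P=np.array([ray('top',S(c),.01)[:2] for c in [(53,88),(241,38),(367,510),(176,556)]])
e1=P[0]-P[3];e2=P[1]-P[2];print('stand c',P.mean(0),'yaws',[np.degrees(np.arctan2(e[1],e[0])) for e in (e1,e2)],[np.degrees(np.arctan2(*( (P[i]-P[j])*[1,-1])[::1])) for i,j in((1,0),(2,3))],np.linalg.norm(e1),np.linalg.norm(P[1]-P[0]))
H=np.array([ray('top',Rr(c),.04)[:2] for c in [(553,174),(593,235),(633,295)]])
C=np.array([ray('top',Rr(c),.04)[:2] for c in [(567,113),(697,306),(618,356),(490,165)]])
A=np.array([ray('top',Rr(c),.02)[:2] for c in [(449,42),(713,436)]])
for Q in (H,C,A): print(Q.mean(0))
for d in (H[0]-H[2],C[0]-C[1],C[3]-C[2],A[0]-A[1]):print(np.degrees(np.arctan2(d[1],d[0])),np.linalg.norm(d))
print('TCP now',monitor.observe()['position'])
E
```

```text
stand c [0.45303358 0.11952859] yaws [np.float64(13.340396684591383), np.float64(13.19897442242354)] [np.float64(13.414643404621023), np.float64(11.848256681439148)] 0.21375845675267163 0.08662051574467754
[ 0.50580566 -0.12975543]
[ 0.50577138 -0.12970095]
[ 0.50655432 -0.12880773]
30.984550297235604 0.06222010506036183
31.408399327525892 0.09988449030936294
31.423779850348417 0.09853191846060158
31.36330457630855 0.20742739529124035
TCP now [0.24208869 0.49386344 0.23132282]
```

Request:
{"fn": "carry_out", "kwargs": {"series": [[[85,0.42,-1,0,-0.98],[85,0.42,-1,0,-0.98],[85,0.42,-1,0,-0.98],[85,0.42,-1,0,-0.98],[85,0.42,-1,0,-0.98],[85,0.42,-1,0,-0.98],[85,0.42,-1,0,-0.98],[85,0.42,-1,0,-0.98],[85,0.42,-1,0,-0.98],[85,0.42,-1,0,-0.98]]]}}

```text
clock: 1.7
position: [0.3474, 0.2429, 0.2315]
orientation: [0.611, 0.792, 0.0, 0.0]
contact_force: [0.7, 0.3, -0.7]
width: 0.085
gripper_force: 0.0
```

Request:
{"fn": "carry_out", "kwargs": {"series": [[[85,0.42,-1,0,-0.98],[85,0.42,-1,0,-0.98],[85,0.42,-1,0,-0.98],[85,0.42,-1,0,-0.98],[85,0.42,-1,0,-0.98],[85,0.42,-1,0,-0.98],[85,0.42,-1,0,-0.98],[85,0.42,-1,0,-0.98],[85,0.42,-1,0,-0.98],[85,0.42,-1,0,-0.98]]]}}

```text
clock: 2.7
position: [0.4524, -0.0072, 0.2315]
orientation: [0.884, 0.467, 0.0, 0.0]
contact_force: [-0.0, -0.8, 0.2]
width: 0.0854
gripper_force: 0.0
```

Request:
{"fn": "carry_out", "kwargs": {"series": [[[85,0.42,-1,-0.5,-0.98],[85,0.42,-1,-0.5,-0.98],[85,0.42,-1,-0.5,-0.98],[85,0.42,-1,-0.5,-0.98],[85,0.42,-1,-0.5,-0.98],[85,0,0,-0.5,0],[85,0,0,0,0],[85,0,0,0,0]]]}}

```text
clock: 3.5
position: [0.504, -0.1303, 0.1562]
orientation: [0.963, 0.271, -0.0, -0.001]
contact_force: [-0.0, -0.3, -0.4]
width: 0.085
gripper_force: 0.0
```

```bash
cat >> h.py <<'E'
from scipy.spatial.transform import Rotation as Ro
def st():
    s=monitor.observe();y=Ro.from_quat(s['orientation']).as_matrix()[:,1]
    print(round(s['clock'],2),np.round(s['position'],4),'tooly',round(float(np.degrees(np.arctan2(y[1],y[0]))),2),'w',s['width'],'F',np.round(s['contact_force'],1),s['gripper_force'])
def rayw(p,uv,z):
    R=cv2.Rodrigues(p['rvec'])[0];o=-R.T@p['tvec']
    d=np.array([uv[0]-p['cx'],uv[1]-p['cy']]);r=np.linalg.norm(d);t=r/p['fx']
    d=R.T@np.r_[d/r*np.sin(t),np.cos(t)];return o+d*(z-o[2])/d[2]
E
python3 - <<'E'
from h import *
st();p=optics.camera_params('wrist');im=optics.read_camera('wrist');cv2.imwrite('pics/w1.png',im[:,:,::-1]);np.save('pics/w1p.npy',p)
for n in('rotor','stand'):print(n,[(d['p'],np.round(d['location'],4)) for d in landmark_of(n,'wrist')[:2]])
E
```

```text
3.5 [ 0.504  -0.1303  0.1562] tooly -58.55 w 0.08499751284753931 F [-0.  -0.3 -0.4] 0.0
rotor [(0.67, array([ 0.5093, -0.1286,  0.019 ]))]
stand [(0.66, array([ 0.4618,  0.1184, -0.001 ]))]
```

View pics/w1.png

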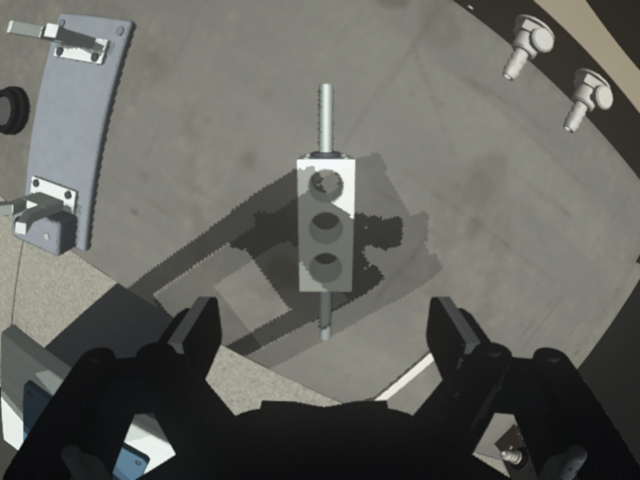

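The wrist view shows the rotor centred between the fingers, with its axle upright in the picture from (325,84) to (325,340) and the block's top corners near (297,158), (355,158), (352,292) and (299,290).

```bash
python3 - <<'E'
from h import *
p=np.load('pics/w1p.npy',allow_pickle=True).item()
A=np.array([rayw(p,u,.02)[:2] for u in[(325.5,84),(325,340)]]);C=np.array([rayw(p,u,.04)[:2] for u in[(297,158),(355,158),(352,292),(299,291)]])
H=np.array([rayw(p,u,.04)[:2] for u in[(325,184),(325,227),(325,267)]])
for Q in(A,C,H):print(Q.mean(0))
for d in(A[0]-A[1],C[0]-C[3],C[1]-C[2],C[1]-C[0],H[0]-H[2]):print(np.degrees(np.arctan2(d[1],d[0])),np.linalg.norm(d))
# fork foot screws etc. on stand
E
```

```text
[ 0.50401784 -0.13141198]
[ 0.50564153 -0.1307729 ]
[ 0.50611843 -0.12982871]
31.300827996932956 0.21206729904749802
31.09788871520207 0.10064296757416816
31.367829641353836 0.10152251724558882
-58.59431672894948 0.0402277059565485
31.403057694035713 0.06228569135489953
```

Request:
{"fn": "carry_out", "kwargs": {"series": [[[85,0.06,0,-0.8,0],[85,0,0,-0.8,0],[85,0,0,-0.8,0],[85,0,0,-0.8,0],[85,0,0,-0.8,0],[85,0,0,-0.6,0],[85,0,0,-0.6,0],[85,0,0,-0.4,0],[85,0,0,-0.4,0],[85,0,0,0,0]]]}}

```text
clock: 4.65
position: [0.5056, -0.1306, 0.0056]
orientation: [0.963, 0.271, -0.001, -0.0]
contact_force: [-0.4, 0.3, -1.1]
width: 0.0845
gripper_force: 0.0
```

Request:
{"fn": "carry_out", "kwargs": {"series": [[[30,0,0,-0.2,0],[20,0,0,0,0],[20,0,0,0,0],[20,0,0,0,0],[20,0,0,0,0],[20,0,0,0,0],[20,0,0,0,0],[20,0,0,0,0]]]}}

```text
clock: 5.45
position: [0.5065, -0.1314, 0.0018]
orientation: [0.963, 0.27, 0.0, 0.0]
contact_force: [-0.4, 1.4, 6.0]
width: 0.0395
gripper_force: 61.7
```

Request:
{"fn": "carry_out", "kwargs": {"series": [[[20,0,0,0.4,0],[20,0,0,0.8,0],[20,0,0,0.9,0],[20,0,0,0.9,0],[20,0,0,0.9,0],[20,0,0,0.9,0],[20,0,0.5,0.4,0],[20,-0.2,0.9,0,-0.4],[20,-0.2,0.9,0,-0.4],[20,-0.2,0.9,0,-0.4]]]}}

```text
clock: 6.45
position: [0.4898, -0.0493, 0.1306]
orientation: [0.976, 0.219, -0.001, -0.001]
contact_force: [-0.5, -1.0, -3.0]
width: 0.0394
gripper_force: 61.0
```

Request:
{"fn": "carry_out", "kwargs": {"series": [[[20,-0.2,0.9,0,-0.4],[20,-0.2,0.9,0,-0.4],[20,-0.2,0.9,0,-0.4],[20,-0.2,0.9,0,-0.4],[20,-0.2,0.9,0,-0.4],[20,-0.2,0.9,0,-0.4],[20,0,0.9,0,0],[20,0,0.5,0,0],[20,0,0,0,0],[20,0,0,0,0]]]}}

```text
clock: 7.45
position: [0.4607, 0.1189, 0.131]
orientation: [0.993, 0.117, -0.0, 0.0]
contact_force: [-1.6, -0.3, -3.1]
width: 0.0396
gripper_force: 61.0
```

```bash
python3 - <<'E'
from h import *
st();p=optics.camera_params('wrist');im=optics.read_camera('wrist');cv2.imwrite('pics/w2.png',im[:,:,::-1]);np.save('pics/w2p.npy',p)
print(p['fx'],p['cx'],p['cy'])
for c in('wrist','scene'):
  if c=='scene':cv2.imwrite('pics/s2.png',optics.read_camera(c)[:,:,::-1])
  for n in('rotor','stand'):print(c,n,[(d['p'],np.round(d['location'],4)) for d in landmark_of(n,c)[:2]])
E
```

```text
7.45 [0.4607 0.1189 0.131 ] tooly -76.55 w 0.039614568199881066 F [-1.6 -0.3 -3.1] 61.03932738304138
371.64829954431775 323.59098190644943 235.56486891712058
wrist rotor [(0.84, array([0.4639, 0.1201, 0.1465]))]
wrist stand [(0.65, array([0.462 , 0.1157, 0.0006]))]
scene rotor [(0.88, array([0.4562, 0.1209, 0.1473]))]
scene stand [(0.68, array([0.46  , 0.1235, 0.0032]))]
```

View pics/w2.png

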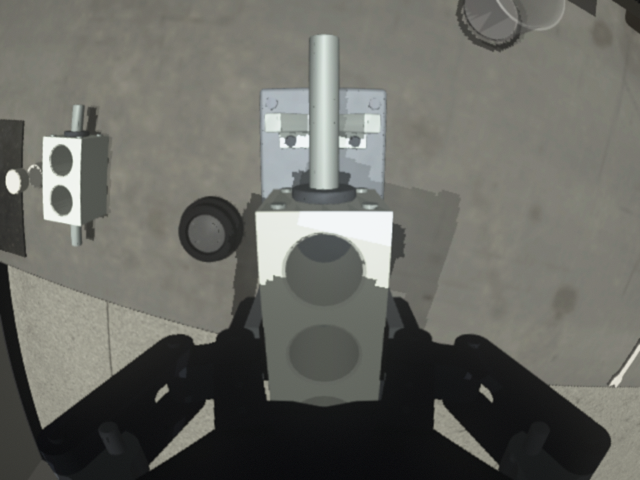

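The wrist view shows the axle (centre u≈324) over the far fork, with the base's far corners at (261,90) and (386,90). It looks symmetric about u≈323.6. I'll check this numerically and look at the scene view for pitch.

```bash
python3 - <<'E'
from h import *
p=np.load('pics/w2p.npy',allow_pickle=True).item()
s=monitor.observe();t=s['position'];R=Ro.from_quat(s['orientation']).as_matrix();ax=-R[:2,0]if R[0,0]<0 else R[:2,0];ay=np.array([-ax[1],ax[0]])
def loc(u,z):d=rayw(p,u,z)[:2]-t[:2];return np.round([d@ax*1e3,d@ay*1e3],1)
for n,u,z in[('cornL',(261,90),.01),('cornR',(386.5,90),.01),('edgeL',(261.5,150),.01),('edgeR',(385.5,150),.01),('edgeL2',(263,195),.01),('edgeR2',(384,185),.01),('axle tip L',(311,45),.149),('tipR',(339,45),.149),('axle base L',(310,185),.149),('axle baseR',(341,185),.149),('tip',(325,35),.149),('forkL',(265,122),.088),('forkR',(382,122),.088),('screwL',(290,142),.014),('screwR',(355,142),.014)]:print(n,loc(u,z))
im=cv2.imread('pics/s2.png');a=cv2.resize(im[120:320,220:420],None,fx=2.9,fy=2.9,interpolation=cv2.INTER_CUBIC)
b=cv2.resize(cv2.imread('pics/w2.png')[30:230,290:360],None,fx=2.9,fy=2.9)
cv2.imwrite('pics/s2c.png',np.hstack([a,b]))
E
```

```text
cornL [100.   44.7]
cornR [100.  -43.1]
edgeL [57.  44.9]
edgeR [ 57.1 -43. ]
edgeL2 [24.3 44.8]
edgeR2 [ 31.7 -42.7]
axle tip L [100.9   4.9]
tipR [100.9  -4.2]
axle base L [53.6  5.4]
axle baseR [53.6 -5.1]
tip [104.4   0.4]
forkL [75.9 29.8]
forkR [ 75.9 -28. ]
screwL [62.5 24.1]
screwR [ 62.5 -20.9]
```

View pics/s2c.png

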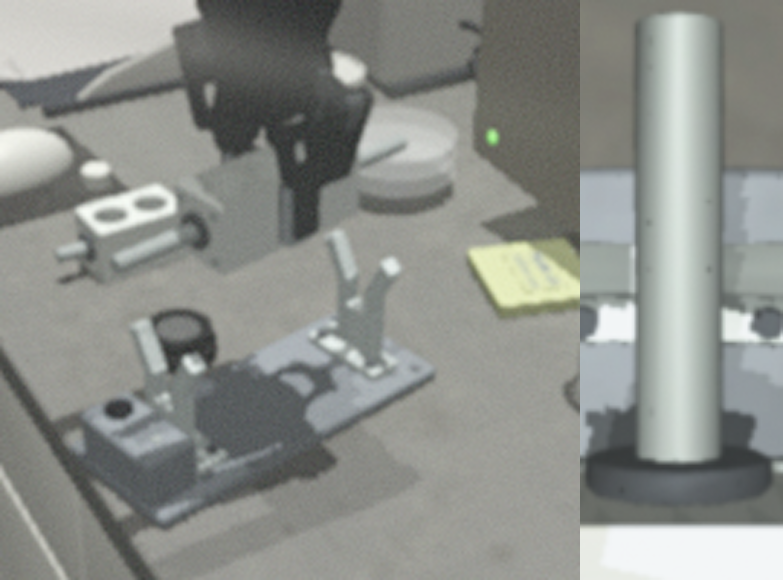

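The scene crop shows the rotor held above the stand, with the far axle tip at about (359.7,170) and the near tip at about (260,210).

```bash
python3 - <<'E'
from h import *
s=monitor.observe();t=s['position'];R=Ro.from_quat(s['orientation']).as_matrix();ax=R[:,0]*np.sign(R[0,0]);print(ax)
c=t.copy();c[2]=.149
for k in(-.1056,.1044):
    for dz in(0,.003):print(k,dz,proj('scene',c+ax*k+[0,0,dz]))
E
```

```text
[ 9.73095487e-01  2.30402185e-01 -7.85730663e-05]
-0.1056 0 [258.43579284 211.39308202]
-0.1056 0.003 [258.29879928 209.67566698]
0.1044 0 [357.6692368  168.85842855]
0.1044 0.003 [357.74986103 167.28489456]
```

Request:
{"fn": "carry_out", "kwargs": {"series": [[[20,0,0.03,-0.4,0],[20,0,0,-0.5,0],[20,0,0,-0.5,0],[20,0,0,-0.5,0],[20,0,0,-0.4,0],[20,0,0,-0.3,0],[20,0,0,-0.2,0],[20,0,0,-0.2,0],[20,0,0,0,0]]]}}

```text
clock: 8.65
position: [0.4608, 0.1196, 0.0559]
orientation: [0.993, 0.116, -0.0, -0.0]
contact_force: [-0.3, 0.9, -2.7]
width: 0.0392
gripper_force: 61.0
```

```bash
python3 - <<'E'
from h import *
st()
w=optics.read_camera('wrist')[:,:,::-1];s=optics.read_camera('scene')[:,:,::-1]
a=cv2.resize(s[170:310,235:385],None,fx=3,fy=3,interpolation=cv2.INTER_CUBIC)
b=cv2.resize(w[20:230,240:405],None,fx=2,fy=2,interpolation=cv2.INTER_CUBIC)
cv2.imwrite('pics/d1.png',np.hstack([a,b]))
E
```

```text
8.65 [0.4608 0.1196 0.0559] tooly -76.62 w 0.039249415442861986 F [-0.3  0.9 -2.7] 61.04259252548218
```

View pics/d1.png

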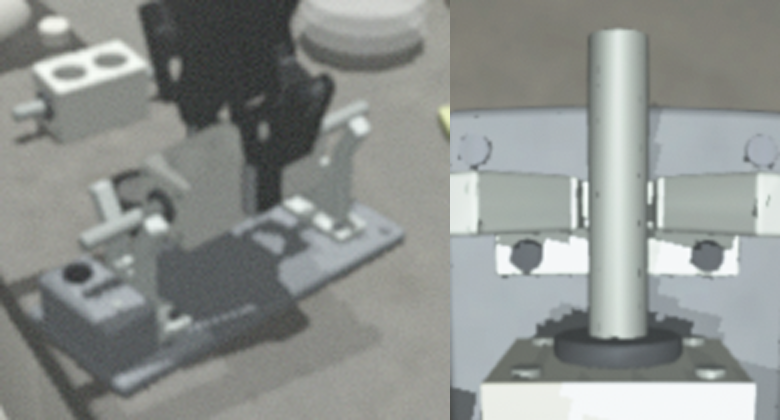

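The axle is centred in both slots to under 1 mm: in the wrist crop the gaps are 13 px and 8 px. I'll continue down slowly.

Request:
{"fn": "carry_out", "kwargs": {"series": [[[20,0,0.01,-0.2,0],[20,0,0,-0.2,0],[20,0,0,-0.2,0],[20,0,0,-0.1,0],[20,0,0,-0.1,0],[20,0,0,0,0]]]}}

```text
clock: 9.35
position: [0.4608, 0.1199, 0.0359]
orientation: [0.993, 0.117, -0.0, -0.0]
contact_force: [0.8, -0.2, -3.6]
width: 0.0393
gripper_force: 61.0
```

Request:
{"fn": "carry_out", "kwargs": {"series": [[[20,0,0,-0.05,0],[20,0,0,-0.05,0],[20,0,0,0,0],[20,0,0,0,0]]]}}

```text
clock: 9.75
position: [0.4611, 0.1199, 0.0339]
orientation: [0.993, 0.117, 0.0, 0.0]
contact_force: [0.0, -0.8, -2.5]
width: 0.0396
gripper_force: 61.0
```

Request:
{"fn": "carry_out", "kwargs": {"series": [[[20,0,0,-0.04,0],[20,0,0,-0.04,0],[20,0,0,0,0],[20,0,0,0,0]]]}}

```text
clock: 10.15
position: [0.4611, 0.1199, 0.0318]
orientation: [0.993, 0.117, 0.0, 0.0]
contact_force: [0.3, 0.3, -2.7]
width: 0.0391
gripper_force: 61.3
```

Request:
{"fn": "carry_out", "kwargs": {"series": [[[20,0,0,-0.02,0],[20,0,0,-0.02,0],[20,0,0,0,0]]]}}

```text
clock: 10.45
position: [0.4612, 0.1199, 0.0316]
orientation: [0.993, 0.117, 0.0, 0.0]
contact_force: [-2.4, 0.0, 7.2]
width: 0.0395
gripper_force: 62.6
```

Request:
{"fn": "carry_out", "kwargs": {"series": [[[20,0,0,-0.03,0],[20,0,0,-0.03,0],[20,0,0,0,0]]]}}

```text
clock: 10.75
position: [0.4613, 0.1199, 0.0315]
orientation: [0.993, 0.117, 0.001, 0.0]
contact_force: [-7.8, -1.0, 21.3]
width: 0.0393
gripper_force: 64.4
```

```bash
python3 - <<'E'
from h import *
st();print(monitor.observe()['ft_torque'])
w=optics.read_camera('wrist')[:,:,::-1];s=optics.read_camera('scene')[:,:,::-1]
a=cv2.resize(s[170:310,235:385],None,fx=3,fy=3,interpolation=cv2.INTER_CUBIC)
b=cv2.resize(w[20:230,240:405],None,fx=2,fy=2,interpolation=cv2.INTER_CUBIC)
cv2.imwrite('pics/d2.png',np.hstack([a,b]))
E
```

```text
10.75 [0.4613 0.1199 0.0315] tooly -76.6 w 0.039252151483461256 F [-7.8 -1.  21.3] 64.38525795936584
[-0.11881454  1.17986183 -0.04797542]
```

View pics/d2.png

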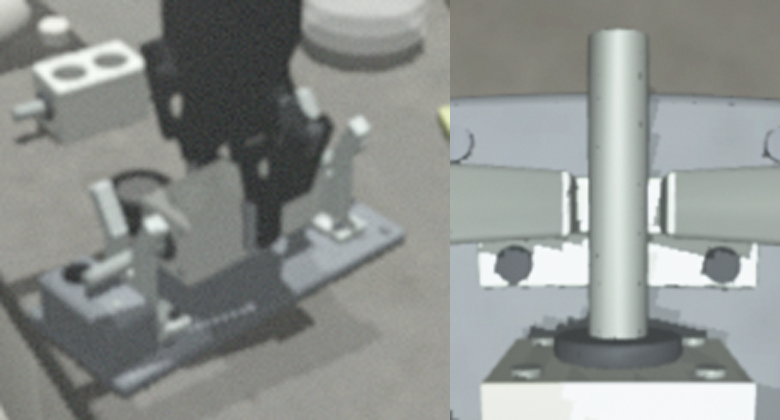

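Request:
{"fn": "carry_out", "kwargs": {"series": [[[20,0,0,-0.04,0],[20,0,0,0,0]]]}}

```text
clock: 11.05
position: [0.4613, 0.1199, 0.0313]
orientation: [0.993, 0.117, 0.001, 0.0]
contact_force: [-11.5, -0.4, 31.1]
width: 0.0397
gripper_force: 65.6
```

```bash
python3 - <<'E'
from h import *
st();s=monitor.observe();print(s['ft_torque'],s['orientation'])
t=s['position'];R=Ro.from_quat(s['orientation']).as_matrix();ax=R[:,0]*np.sign(R[0,0]);print(ax)
s=optics.read_camera('scene')[:,:,::-1];cv2.imwrite('pics/s3.png',s)
c=t.copy();c[2]=.05
for k in(-.1056,.1044):print(k,proj('scene',c+[*(ax[:2]*k),0]))
p=optics.camera_params('wrist');w=optics.read_camera('wrist')[:,:,::-1]
# axle width profile in wrist picture -> range -> pitch
Rc=cv2.Rodrigues(p['rvec'])[0];o=-Rc.T@p['tvec'];print('cam',o-t)
g=cv2.GaussianBlur(w[:,:,::-1].max(2).astype(float),(1,1),0) if 0 else w.max(2).astype(float)
for v in range(45,190,12):
    r=g[v,300:350];d=np.abs(np.diff(r));print(v,300+np.flatnonzero(d>25),end=' ')
E
```

```text
11.05 [0.4613 0.1199 0.0313] tooly -76.59 w 0.03971323089136226 F [-11.5  -0.4  31.1] 65.5890941619873
[-0.22717394  1.68602095 -0.06775841] [9.93164207e-01 1.16723203e-01 7.14924585e-04 2.02491216e-04]
[0.97275037 0.2318509  0.0013728 ]
-0.1056 [262.3395042 263.3938216]
0.1044 [354.69547319 216.979008  ]
cam [0.07138459 0.01691164 0.14215427]
45 [] 57 [] 69 [] 81 [308 339] 93 [308] 105 [308] 117 [302 303 308 309 338 344 345 347 348] 129 [300 302 303 308 309 338 341 344 347 348] 141 [305 308 309 338] 153 [308 309 338 339] 165 [308] 177 [307] 189 []
```

```bash
python3 - <<'E'
from h import *
s=cv2.imread('pics/s3.png');f=lambda r:cv2.resize(r,None,fx=8,fy=8,interpolation=cv2.INTER_CUBIC)
cv2.imwrite('pics/s3c.png',np.hstack([f(s[225:285,250:298]),f(s[190:250,325:373])]))
E
```

```text
(no output)
```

View pics/s3c.png

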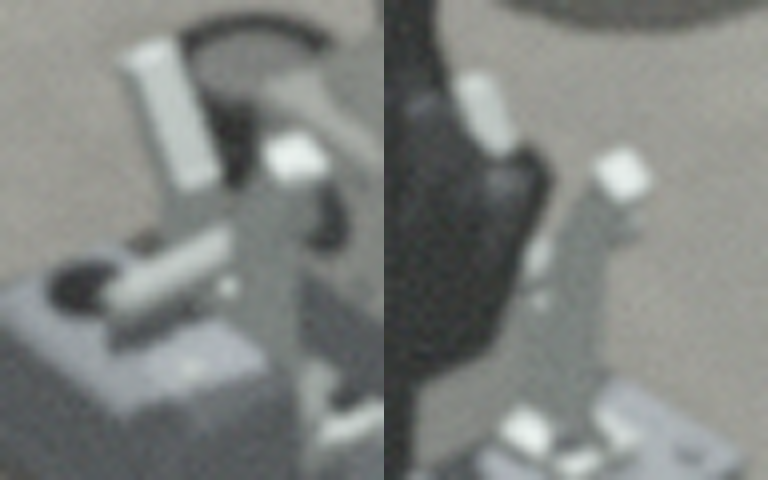

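Both ends look alike and low in their slots, with the near end just above the drive box, and the height matches seating. I'll ease the press to a light one, then open.

Request:
{"fn": "carry_out", "kwargs": {"series": [[[20,0,0,0.04,0],[20,0,0,0.04,0],[20,0,0,0,0],[46,0,0,0,0],[60,0,0,0,0],[75,0,0,0,0],[75,0,0,0,0],[75,0,0,0,0],[75,0,0,0,0]]]}}

```text
clock: 12.05
position: [0.4611, 0.1199, 0.0302]
orientation: [0.993, 0.117, -0.0, -0.0]
contact_force: [1.2, 0.5, 0.8]
width: 0.0749
gripper_force: 0.0
```

Request:
{"fn": "carry_out", "kwargs": {"series": [[[75,0,0,0.3,0],[75,0,0,0.6,0],[75,0,0,0.8,0],[75,0,0,0.8,0],[75,0,0,0.8,0],[75,0,0,0.8,0],[75,0,0,0.8,0],[75,0,0,0.4,0],[75,0,0,0,0],[75,0,0,0,0]]]}}

```text
clock: 13.05
position: [0.4607, 0.1198, 0.1624]
orientation: [0.993, 0.117, -0.0, -0.0]
contact_force: [-1.1, -0.7, -0.3]
width: 0.0752
gripper_force: 0.0
```

```bash
python3 - <<'E'
from h import *
st()
w=optics.read_camera('wrist')[:,:,::-1];s=optics.read_camera('scene')[:,:,::-1]
for c in('wrist','scene'):print(c,[(d['p'],np.round(d['location'],4)) for d in landmark_of('rotor',c)[:2]])
a=cv2.resize(s[170:310,235:385],None,fx=3,fy=3,interpolation=cv2.INTER_CUBIC)
b=cv2.resize(w[0:420,160:490],None,fx=1,fy=1)
cv2.imwrite('pics/f.png',np.hstack([a,b]))
E
```

```text
13.05 [0.4607 0.1198 0.1624] tooly -76.62 w 0.0752444823285992 F [-1.1 -0.7 -0.3] 0.0
wrist [(0.76, array([0.4615, 0.1195, 0.0505])), (0.24, array([ 0.4618,  0.1184, -0.001 ]))]
scene [(0.7, array([0.4558, 0.1208, 0.0462]))]
```

View pics/f.png

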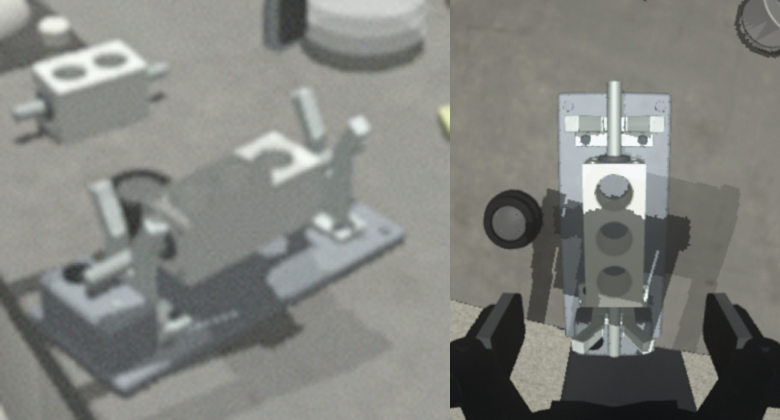

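The rotor sits level in both forks with its centre at z≈0.05. The gripper is clear, and the short rotor hasn't moved.

```bash
python3 -c "
from station import env
print(env.sign_off())"
```

```text
the job is handed in; nothing more can be done
None
```

The long three-hole rotor is in the mixer stand with both axle ends at the bottom of their slots, as far as the cameras show; I let go only once it was seated, left the short rotor alone, and handed the job in at about 13 s.

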